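# Bring the drum slicer's loading mark to the top

### The job

The feed opening inside the slicer's drum cannot be seen, but the red stub on the rim of its handwheel shows where it stands. Turn the handwheel of the slicer with the blue wheel until its red stub stands straight up at the top of the wheel, ready for loading through the hopper, and let go. Leave the handwheel of the slicer with the yellow wheel as it is.

Things in the scene. Friction and masses are not known exactly. Their poses are not given: they have to be found in the camera images.
- blue_slicer_wheel (a joint): Angle q of the blue handwheel, the one to turn: 0 with the red stub straight up, else the stub points along (0, sin q, cos q) in the frame of blue_slicer_axle. Starts 25 to 66 degrees towards +y (left seen from the robot). Turns up to 170 degrees either way, is balanced, needs about 1.2 N at the rim (more if fast), stays where left.
- blue_slicer_axle (a point): Centre of the blue wheel, a solid disc 140 mm across, 22 mm wide, 115 mm above the table. Fixed; axes: z up, x along the level axle from wheel to casing (within 20 degrees of straight ahead), y left. Wheel front is free; from 60 mm behind this point comes a white casing, 84 mm wide, with hopper 169 mm high (rim top: 185 mm); axle 16 mm thick; flat foot below, 115 mm wide, 16 mm high.
- blue_slicer_mark (a point): Point in the blue wheel's rim under the red stub: mid-width, 62 mm from the axle centre (8 mm inside the outer edge); turns with the wheel. Here the 22 mm wide rim, flat on both faces, can be pinched from above, front and back. The stub is a red pin 12 mm thick, standing 12 mm out of the rim, with a red mark on the front face.
- yellow_slicer_mark (a point): the same point on the wheel of the other slicer, of the same shape but with a yellow wheel, which also has a red stub: not to be turned.

How it is judged:
At the end, for the whole second after the job is handed in: The blue wheel is at rest with its red stub at the top, within 12 degrees (0.21 rad) of straight up (value of joint blue_slicer_wheel between -0.21 and 0.21 rad and velocity of joint blue_slicer_wheel between -0.05 and 0.05 rad/s); the robot touches nothing.
It fails at once if the yellow wheel is turned (its rim moves more than 12 mm) (distance of yellow_slicer_mark from where it was at the start of the episode above 0.012 m).
It also fails if it takes over 35 s, if anything falls off the work surface, if the arm or the gripper's body presses on something with over 40 N, if the wrist force passes 120 N, or if a joint passes its speed limit or range.

### The arm

A 6-joint arm with a two-finger parallel gripper is mounted at the origin on a cart in front of the work surface, level with it; the furniture and walls round the work are solid. World frame = base frame: x ahead of the robot, y to its left, z up, the work surface at z = 0. Lengths are in m, angles in rad, forces in N, time in s.
With the tool pointing down it reaches from about 0.375 to 0.975 m from the base axis. Payload 3.8 kg.
Tool frame: the origin (TCP) lies at the very end of the fingers, on their centre line; the grasp point (between the pads) lies 19 mm behind it; z points along the fingers, y is the line along which they close (so a half turn about z gives the same grasp; the last joint's range is limited). The gripper opens to 85 mm and grips with 20 to 120 N. Pads are 22 mm wide; open, the fingers measure 114 mm over their backs; the gripper's body (76 mm by 85 mm) begins 54 mm behind the grasp point. The pads swing forward as they close: fully open they stand 13 mm farther back than shut.
Start: joints at [1.14, 0.264, 1.604, -0, 1.274, -0.037], TCP at [0.259, 0.623, 0.231] pointing down, gripper open.
Joint ranges: [-2.63, 2.63], [-0.94, 2.18], [0.31, 2.57], [-1.31, 4.45], [0, 2.66], [-2.55, 2.55]. Speed limits (rad/s): [2.57, 2.57, 3.14, 3.14, 3.14, 3.14].

### API

Orientations are given as a rotation vector (axis times angle).
In Python, from workcell import read_state, read_camera, calibration, finish_job gives the robot as it stands.
- The arm moves only by the tool step_arm, never from a script. Its argument "commands" is a list of rows, each an object of numbers: "fingers": the gripper's target within -1 to 1 (shut at 1, half-way at 0, fully open at -1); "dx", "dy", "dz": the shift along the tool's x, y, z in m; "roll": the turn about the tool's z in degrees. In form: [{"fingers": .., "dx": .., "dy": .., "dz": .., "roll": ..}, ...]. A call has 1 to 8 rows; each row is the pose to reach, as a shift and turn from the pose commanded when the call began, along the tool's axes at that moment; what a row does not reach only later rows make up. A row lasts 1/8 s, in which the tool goes at most 62.5 mm and 10.7 degrees, less where a joint would pass 70% of its speed; a pose out of reach is approached as far as the arm can. A call with a gripper value outside its range is refused whole. The fingers move at their own pace and stop on an object; "squeeze" is the grip in N (left out, the last holds). Time passes only in rows, so rows that repeat a pose let the fingers close. It gives the time, the measured TCP pose, the force, the opening and the grip force at its end, in the units of the state.
- read_state(): the state, without advancing time (a new reading comes with each control period).
- read_camera(name): name is "scene" or "top"; returns (picture, depth): 420x560x3 uint8, blue, green, red; 420x560 float32, m along the optical axis (not along the pixel's ray), 0 where there is no reading.
- calibration(name): a dict with "intrinsics" (3x3 intrinsics, pixels), "k1" (the pictures are not rectified: a ray, as slopes to the right and down, at radius r is drawn at 1 + k1 r^2 times it, then the intrinsics apply), "world_to_cam" (4x4, takes a point from world to camera coordinates). Camera axes: x right, y up, looking along -z (the intrinsics and any distortion apply to the point x, -y, -z); pixel columns grow to the right and rows downward; lengths in m; the calibration is good to about 2 mm. A picture is of the moment at which its call begins. calibration takes no time and is no camera call.
- finish_job(): hands the job in; it is judged then, once.
The state is a dict: "time": time; "q": joint angles; "joint_vel": joint speeds; "joint_torque": joint torques, N m; "tool_pos": TCP position; "tcp_rot": TCP orientation; "wrist_force": force on the tool from outside, world axes, zero at the start; "torque": the same for the moment, N m; "width": opening from 0.0 (shut) to 1.0 (fully open); "grip_force": force on a finger pad.
Only numpy, scipy, OpenCV 4.12 (cv2) and the standard library are available. Lean on these libraries where they do the work, as an engineer would, in place of code of your own. Each camera call takes 0.05 s, during which the arm holds its last target. There are 200 camera calls.

## Working session

There is one attempt and no reset: what is moved stays moved. The work goes in short steps, Python scripts to look and compute and a tool call to move; the robot and the scene stay as the last step left them, time stands still between calls to the robot, and variables do not carry over. Pictures are saved under pics/ and viewed, at most 10 in all, crops included, and the job is handed in when it is done.

Besides the shell and the picture viewer there is one more tool, called after "Call:" as a command line: name --argument value ..., lists and objects as JSON in quotes. step_arm: Moves the arm, as the interface text tells. Its arguments: {"type":"object","properties":{"commands":{"type":"array","items":{"type":"object","properties":{"fingers":{"type":"number"},"dx":{"type":"number"},"dy":{"type":"number"},"dz":{"type":"number"},"roll":{"type":"number"}}}},"squeeze":{"type":"number"}},"required":["commands"]}

```bash
mkdir -p pics
cat > h.py <<'E'
import numpy as np, cv2
from workcell import read_state, read_camera, calibration
def world(name, depth):
    c=calibration(name);K=np.array(c["intrinsics"]);k1=c["k1"];T=np.array(c["world_to_cam"])
    h,w=depth.shape;u,v=np.meshgrid(np.arange(w),np.arange(h))
    p=np.stack([u,v],-1).reshape(-1,1,2).astype(float)
    s=cv2.undistortPoints(p,K,np.array([k1,0,0,0.])).reshape(h,w,2)
    P=np.stack([s[...,0]*depth,-s[...,1]*depth,-depth,np.ones_like(depth)],-1)
    return (P@np.linalg.inv(T).T)[...,:3]
E
python3 - <<'E'
from h import *
for n in("scene","top"):
    i,d=read_camera(n);np.savez(f"/tmp/{n}.npz",i=i,d=d);cv2.imwrite(f"pics/{n}1.png",i)
    W=world(n,d);hsv=cv2.cvtColor(i,cv2.COLOR_BGR2HSV);H,S,V=cv2.split(hsv)
    print(n,np.linalg.inv(calibration(n)["world_to_cam"])[:3,3])
    for c,m in dict(blue=(H>95)&(H<130)&(S>110)&(V>50),red=((H<8)|(H>172))&(S>130)&(V>60),yel=(H>20)&(H<35)&(S>120)).items():
        k,l,st,ce=cv2.connectedComponentsWithStats((m&(d>0)).astype(np.uint8))
        for j in range(1,k):
            if st[j,4]>15: print(c,st[j],ce[j].round(),np.median(W[l==j],0).round(3),W[l==j].min(0).round(3),W[l==j].max(0).round(3))
print(read_state())
E
```

```text
scene [-0.0450544   0.56014601  0.54709389]
blue [ 325  178   39   64 1397] [343. 210.] [ 0.492 -0.17   0.127] [ 0.478 -0.259  0.05 ] [ 0.509 -0.122  0.185]
blue [305 184  14  35  55] [309. 199.] [ 0.567 -0.148  0.139] [ 0.564 -0.189  0.089] [ 0.575 -0.14   0.157]
red [327 200   7   6  29] [330. 202.] [ 0.487 -0.128  0.158] [ 0.484 -0.134  0.151] [ 0.497 -0.124  0.163]
red [193 259   9  11  63] [197. 264.] [0.443 0.23  0.192] [0.437 0.19  0.147] [0.513 0.234 0.196]
red [202 271   5   9  31] [204. 275.] [0.434 0.227 0.174] [0.432 0.223 0.168] [0.435 0.231 0.182]
yel [520 137  40  33 497] [544. 156.] [ 0.415 -1.168  0.018] [ 0.332 -1.463  0.006] [ 0.459 -1.105  0.021]
yel [ 379  182  167   98 7590] [469. 226.] [ 0.342 -0.502  0.019] [ 0.221 -0.761  0.002] [ 0.518 -0.303  0.023]
yel [116 192  27  15 215] [128. 198.] [1.001 0.043 0.064] [0.987 0.01  0.039] [1.022 0.066 0.078]
yel [128 244  10  18  27] [132. 251.] [0.624 0.236 0.139] [ 0.605  0.114 -0.004] [0.872 0.245 0.16 ]
yel [ 158  259   90   91 4817] [203. 303.] [0.437 0.231 0.126] [ 0.427  0.017 -0.002] [0.702 0.287 0.185]
top [0.4
[... 1232 characters left out ...]
31  0.146 -0.003] [0.466 0.319 0.196]
{'time': 0.1, 'q': array([ 1.14014953e+00,  2.64675141e-01,  1.60527163e+00, -8.81901031e-06,
        1.27372064e+00, -3.68654828e-02]), 'joint_vel': array([-0.00059148, -0.00264374, -0.00340494,  0.00031427, -0.00079993,
        0.00146465]), 'joint_torque': array([ 1.16105621e-03, -5.16710329e+01, -3.68589985e+01, -1.52385537e-04,
        6.33029224e-03,  8.14464101e-06]), 'tool_pos': array([0.25868335, 0.62272416, 0.23006988]), 'tcp_rot': array([-0.61446483, -3.0804317 ,  0.00317298]), 'wrist_force': array([-0.03766901,  0.24348378,  0.29054098]), 'torque': array([-0.01116487, -0.01807262,  0.02716137]), 'grip_force': 0.0, 'width': 0.9991581917655671}
```

View pics/scene1.png

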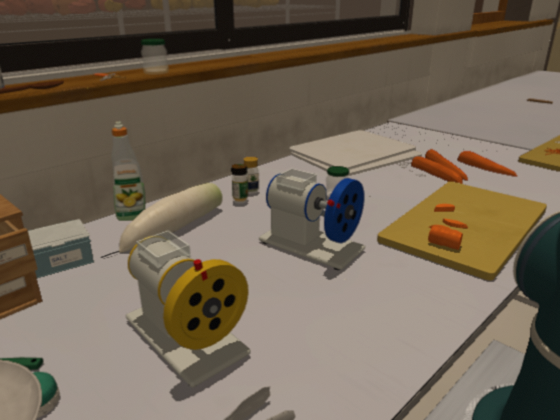

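View pics/top1.png

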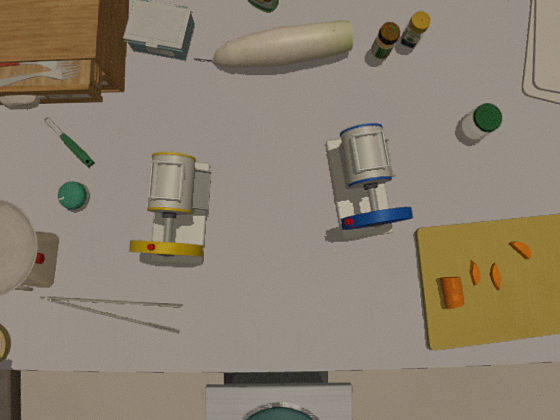

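The blue slicer is on the right: wheel at about (379,217) in the top picture, its stub at (348,221) and left of the top. The yellow one is at (167,248). Next I fit the blue wheel's plane, centre and angle.

Run:
```python
from h import *
from scipy.optimize import least_squares
from scipy.spatial.transform import Rotation as R
def get(n):
    z=np.load(f"/tmp/{n}.npz");i,d=z["i"],z["d"];W=world(n,d);H,S,V=cv2.split(cv2.cvtColor(i,cv2.COLOR_BGR2HSV))
    near=(np.linalg.norm(W[...,:2]-[.495,-.185],axis=-1)<.1)&(d>0)&(W[...,2]>.04)
    return W,near&(H>95)&(H<130)&(S>110)&(V>50)&(W[...,0]<.53),near&((H<8)|(H>172))&(S>130)&(V>60)
Ws,bs,rs=get("scene");Wt,bt,rt=get("top")
P=Ws[cv2.erode(bs.astype(np.uint8),np.ones((3,3)))>0]
T=Wt[bt&(Wt[...,2]>.13)]
# yaw a: axle dir ex=(cos a,sin a,0); ey=(-sin a,cos a,0). front face at -11mm, outer rim radius 70
def res(p):
    x,y,a=p;ex=np.array([np.cos(a),np.sin(a)]);ey=np.array([-ex[1],ex[0]])
    f=(P[:,:2]-[x,y])@ex+.011
    t=np.hypot((T[:,:2]-[x,y])@ey,T[:,2]-.115)-.07
    g=np.maximum(np.abs((T[:,:2]-[x,y])@ex)-.011,0)
    return np.r_[f,t,g]
s=least_squares(res,[.495,-.185,0],loss="soft_l1",f_scale=.002)
x,y,a=s.x;ey=np.array([-np.sin(a),np.cos(a)]);ex=np.array([np.cos(a),np.sin(a)])
print("centre",x,y,"yaw deg",np.degrees(a),np.median(abs(s.fun)))
b=(T[:,:2]-[x,y]);print("top ext ey",(b@ey).min(),(b@ey).max(),"ex pct",np.percentile(b@ex,[2,50,98]),"zmax",T[:,2].max())
for W,r in((Ws,rs),(Wt,rt)):
    Q=W[r];yy=(Q[:,:2]-[x,y])@ey;zz=Q[:,2]-.115
    print("stub",len(Q),np.degrees(np.arctan2(np.median(yy),np.median(zz))),np.median(np.hypot(yy,zz)))
st=read_state();M=R.from_rotvec(st["tcp_rot"]).as_matrix();print(M.round(3),st["tool_pos"])
```

```text
centre 0.5026858887128745 -0.19461405272133858 yaw deg 6.9226359262873505 0.0009781553014084204
top ext ey -0.05910247474951992 0.06922066447360947 ex pct [-0.01389766 -0.00333078  0.00760311] zmax 0.18799448336754576
stub 38 58.23194235997539 0.07958426030008899
stub 42 54.50371889560798 0.07964923779067976
[[-0.923  0.384 -0.001]
 [ 0.384  0.923 -0.002]
 [ 0.    -0.002 -1.   ]] [0.25868335 0.62272416 0.23006988]
```

Call:
step_arm --commands '[{"fingers":-0.2,"dz":-0.03},{"fingers":-0.2,"dx":-0.037,"dy":-0.044,"dz":-0.03,"roll":4},{"fingers":-0.2,"dx":-0.073,"dy":-0.088,"dz":-0.03,"roll":8},{"fingers":-0.2,"dx":-0.11,"dy":-0.132,"dz":-0.03,"roll":12},{"fingers":-0.2,"dx":-0.146,"dy":-0.176,"dz":-0.03,"roll":17},{"fingers":-0.2,"dx":-0.183,"dy":-0.22,"dz":-0.03,"roll":22},{"fingers":-0.2,"dx":-0.22,"dy":-0.264,"dz":-0.03,"roll":26},{"fingers":-0.2,"dx":-0.256,"dy":-0.308,"dz":-0.03,"roll":30}]'

```text
invalid input
```

Call:
step_arm --commands '[{"fingers":-0.2,"dx":0,"dy":0,"dz":-0.03,"roll":0},{"fingers":-0.2,"dx":-0.037,"dy":-0.044,"dz":-0.03,"roll":4},{"fingers":-0.2,"dx":-0.073,"dy":-0.088,"dz":-0.03,"roll":8},{"fingers":-0.2,"dx":-0.11,"dy":-0.132,"dz":-0.03,"roll":12},{"fingers":-0.2,"dx":-0.146,"dy":-0.176,"dz":-0.03,"roll":17},{"fingers":-0.2,"dx":-0.183,"dy":-0.22,"dz":-0.03,"roll":22},{"fingers":-0.2,"dx":-0.22,"dy":-0.264,"dz":-0.03,"roll":26},{"fingers":-0.2,"dx":-0.256,"dy":-0.308,"dz":-0.03,"roll":30}]' --squeeze 30

```text
time: 1.1
tool_pos: [0.3772, 0.2388, 0.2609]
tcp_rot: [1.394, 2.816, -0.0]
wrist_force: [0.8, -0.3, 0.9]
width: 0.598
grip_force: 0.0
```

Call:
step_arm --commands '[{"fingers":-0.2,"dx":-0.054,"dy":-0.02,"dz":0,"roll":4},{"fingers":-0.2,"dx":-0.108,"dy":-0.04,"dz":0,"roll":9},{"fingers":-0.2,"dx":-0.161,"dy":-0.06,"dz":0,"roll":13},{"fingers":-0.2,"dx":-0.215,"dy":-0.08,"dz":0,"roll":17},{"fingers":-0.2,"dx":-0.269,"dy":-0.1,"dz":0,"roll":22},{"fingers":-0.2,"dx":-0.322,"dy":-0.119,"dz":0,"roll":26},{"fingers":-0.2,"dx":-0.375,"dy":-0.139,"dz":0,"roll":30.4},{"fingers":-0.2,"dx":-0.375,"dy":-0.139,"dz":0,"roll":30.4}]'

```text
time: 2.1
tool_pos: [0.495, -0.1449, 0.2606]
tcp_rot: [-2.087, -2.348, 0.002]
wrist_force: [0.4, 0.4, 1.0]
width: 0.598
grip_force: 0.0
```

Run:
```python
from h import *
from scipy.spatial.transform import Rotation as R
st=read_state();print(R.from_rotvec(st["tcp_rot"]).as_matrix().round(3),st["tool_pos"],st["q"])
a,_=read_camera("scene");b,_=read_camera("top")
cv2.imwrite("pics/near1.png",np.hstack([cv2.resize(a[100:300,240:440],(400,400)),cv2.resize(b[120:320,270:470],(400,400))]))
```

```text
[[-0.117  0.993 -0.001]
 [ 0.993  0.117 -0.001]
 [-0.    -0.001 -1.   ]] [ 0.495039   -0.14491942  0.26060487] [-3.32472053e-01 -5.70149114e-02  1.90201460e+00 -9.32619833e-04
  1.29735169e+00 -4.49968680e-01]
```

View pics/near1.png

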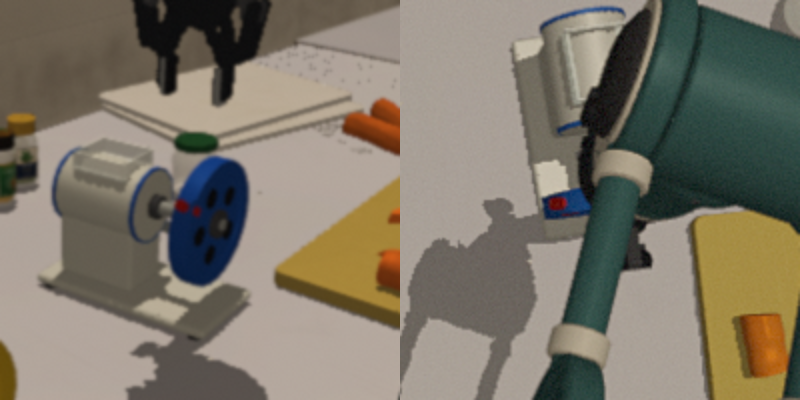

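The left half of the picture shows the open fingers at about (165..225, 95) above the left part of the wheel, with the stub at (180,207). The fingers straddle the rim, so I descend.

Call:
step_arm --commands '[{"fingers":-0.2,"dx":0,"dy":0,"dz":0.03,"roll":0},{"fingers":-0.2,"dx":0,"dy":0,"dz":0.06,"roll":0},{"fingers":-0.2,"dx":0,"dy":0,"dz":0.08,"roll":0},{"fingers":-0.2,"dx":0,"dy":0,"dz":0.1,"roll":0},{"fingers":-0.2,"dx":0,"dy":0,"dz":0.1,"roll":0}]'

```text
time: 2.82
tool_pos: [0.4929, -0.1394, 0.1594]
tcp_rot: [-2.075, -2.353, 0.002]
wrist_force: [0.4, -0.4, -0.2]
width: 0.598
grip_force: 0.0
```

Run:
```python
from h import *
a,_=read_camera("scene");b,_=read_camera("top")
cv2.imwrite("pics/near2.png",np.hstack([cv2.resize(a[140:260,270:390],(400,400)),cv2.resize(b[140:260,310:430],(400,400))]))
```

```text
(no output)
```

View pics/near2.png

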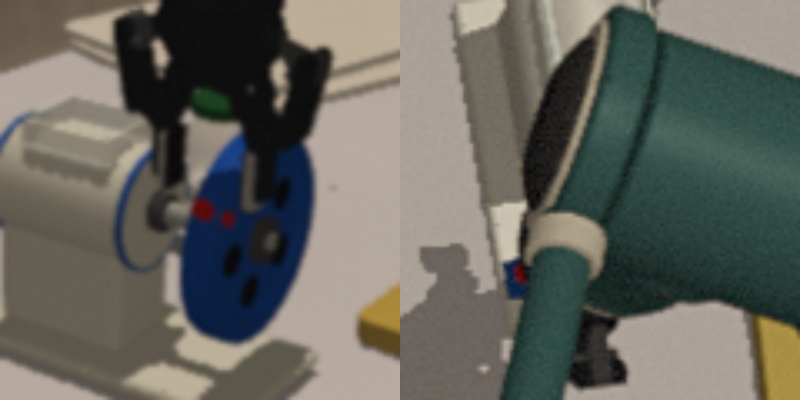

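Run:
```python
from h import *
st=read_state();print(st["tool_pos"],st["joint_vel"].round(4),st["q"],st["wrist_force"])
c=calibration("scene");K=np.array(c["intrinsics"]);T=np.array(c["world_to_cam"])
for n,p in dict(tcp=st["tool_pos"],back=st["tool_pos"]+[.025,.003,0],front=st["tool_pos"]-[.025,.003,0],mark=[.495,-.143,.15]).items():
    q=T@np.r_[p,1];x=np.array([q[0]/-q[2],-q[1]/-q[2]]);x=x*(1+c["k1"]*(x@x));u=K@np.r_[x,1]
    print(n,((u[:2]-[270,140])*400/120).round())
```

```text
[ 0.49480313 -0.14048563  0.16172424] [-0.0092 -0.0068 -0.0228 -0.0015 -0.0036  0.0011] [-3.25191615e-01  1.53364279e-02  2.01881299e+00  1.99735242e-04
  1.10736091e+00 -4.49840643e-01] [-0.03105777 -0.89856539  0.31975863]
tcp [206. 192.]
back [171. 182.]
front [242. 203.]
mark [208. 209.]
```

Call:
step_arm --commands '[{"fingers":-0.2,"dx":-0.002,"dy":0,"dz":0.015,"roll":0},{"fingers":-0.2,"dx":-0.003,"dy":0,"dz":0.03,"roll":0},{"fingers":-0.2,"dx":-0.003,"dy":0,"dz":0.03,"roll":0},{"fingers":0.2,"dx":-0.003,"dy":0,"dz":0.03,"roll":0},{"fingers":0.8,"dx":-0.003,"dy":0,"dz":0.03,"roll":0},{"fingers":0.8,"dx":-0.003,"dy":0,"dz":0.03,"roll":0},{"fingers":0.8,"dx":-0.003,"dy":0,"dz":0.03,"roll":0},{"fingers":0.8,"dx":-0.003,"dy":0,"dz":0.03,"roll":0}]' --squeeze 30

```text
time: 3.92
tool_pos: [0.4947, -0.1447, 0.1316]
tcp_rot: [-2.08, -2.354, 0.002]
wrist_force: [-5.5, 0.3, 4.1]
width: 0.252
grip_force: 33.2
```

Run:
```python
from h import *
from scipy.spatial.transform import Rotation as R
st=read_state();print(st["tool_pos"],st["wrist_force"],R.from_rotvec(st["tcp_rot"]).as_matrix().round(3))
g=st["tool_pos"]-np.array([.5015,-.1946,.115])+[0,0,.019]
a=np.radians(6.9);e=g[:2]@[-np.sin(a),np.cos(a)];r=np.hypot(e,g[2]);t=np.arctan2(e,g[2]);print("grasp r,angle",r,np.degrees(t))
for k in range(1,10):
    th=t-np.radians(7)*k;print(k,"dx",round(r*(np.sin(th)-np.sin(t)),4),"dz",round(-r*(np.cos(th)-np.cos(t)),4))
```

```text
[ 0.49466314 -0.14471418  0.13158726] [-5.49888385  0.2627786   4.13609044] [[-0.123  0.992 -0.001]
 [ 0.992  0.123 -0.   ]
 [-0.    -0.001 -1.   ]]
grasp r,angle 0.061653550345771316 54.74520955936751
1 dx -0.0047 dz -0.0059
2 dx -0.0101 dz -0.0111
3 dx -0.0161 dz -0.0157
4 dx -0.0226 dz -0.0195
5 dx -0.0295 dz -0.0224
6 dx -0.0367 dz -0.0245
7 dx -0.0442 dz -0.0258
8 dx -0.0517 dz -0.0261
9 dx -0.0592 dz -0.0254
```

The rim is pinched, about 21 mm between the pads. I follow the arc in steps.

Call:
step_arm --commands '[{"fingers":0.8,"dx":-0.0023,"dy":0,"dz":-0.003,"roll":0},{"fingers":0.8,"dx":-0.0047,"dy":0,"dz":-0.0059,"roll":0},{"fingers":0.8,"dx":-0.0074,"dy":0,"dz":-0.0086,"roll":0},{"fingers":0.8,"dx":-0.0101,"dy":0,"dz":-0.0111,"roll":0},{"fingers":0.8,"dx":-0.0131,"dy":0,"dz":-0.0135,"roll":0},{"fingers":0.8,"dx":-0.0161,"dy":0,"dz":-0.0157,"roll":0},{"fingers":0.8,"dx":-0.0193,"dy":0,"dz":-0.0177,"roll":0},{"fingers":0.8,"dx":-0.0226,"dy":0,"dz":-0.0195,"roll":0}]'

```text
time: 4.92
tool_pos: [0.4978, -0.1671, 0.1507]
tcp_rot: [-2.081, -2.353, 0.0]
wrist_force: [0.0, 2.3, -10.4]
width: 0.252
grip_force: 30.2
```

Forces are mild, so I continue with the remaining arc to the top.

Call:
step_arm --commands '[{"fingers":0.8,"dx":-0.0034,"dy":0,"dz":-0.0016,"roll":0},{"fingers":0.8,"dx":-0.0069,"dy":0,"dz":-0.0029,"roll":0},{"fingers":0.8,"dx":-0.0105,"dy":0,"dz":-0.004,"roll":0},{"fingers":0.8,"dx":-0.0141,"dy":0,"dz":-0.005,"roll":0},{"fingers":0.8,"dx":-0.0178,"dy":0,"dz":-0.0058,"roll":0},{"fingers":0.8,"dx":-0.0216,"dy":0,"dz":-0.0063,"roll":0},{"fingers":0.8,"dx":-0.0291,"dy":0,"dz":-0.0066,"roll":0},{"fingers":0.8,"dx":-0.0291,"dy":0,"dz":-0.0066,"roll":0}]'

```text
time: 5.92
tool_pos: [0.5021, -0.1961, 0.158]
tcp_rot: [2.081, 2.353, 0.001]
wrist_force: [0.8, 4.6, -7.2]
width: 0.255
grip_force: 30.2
```

```bash
cat > m.py <<'E'
from h import *
import sys
a=np.radians(6.9);ey=np.array([-np.sin(a),np.cos(a)])
for n in("scene","top"):
    i,d=read_camera(n);W=world(n,d);H,S,V=cv2.split(cv2.cvtColor(i,cv2.COLOR_BGR2HSV))
    r=((H<8)|(H>172))&(S>130)&(V>60)&(d>0)&(np.linalg.norm(W[...,:2]-[.5,-.185],axis=-1)<.1)&(W[...,2]>.1)
    Q=W[r]
    if len(Q):
        yy=(Q[:,:2]-[.5015,-.1946])@ey;zz=Q[:,2]-.115
        print(n,len(Q),np.degrees(np.arctan2(np.median(yy),np.median(zz))),np.median(np.hypot(yy,zz)))
    if n=="scene": cv2.imwrite(sys.argv[1],cv2.resize(i[140:260,270:390],(480,480)))
E
python3 m.py pics/turn1.png
```

```text
scene 29 9.811158754917553 0.07726634365908434
top 15 9.260394544111453 0.08239865789216395
```

View pics/turn1.png

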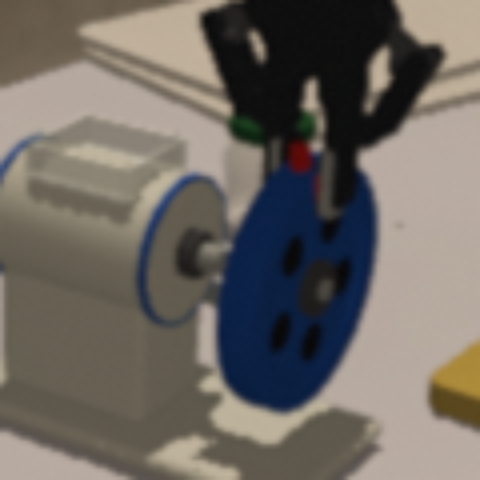

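The stub, at (300,155) in the crop, sits just left of the top at roughly 5–9°. I turn about 6° more, then release and rise.

Call:
step_arm --commands '[{"fingers":0.8,"dx":-0.003,"dy":0,"dz":0,"roll":0},{"fingers":0.8,"dx":-0.006,"dy":0,"dz":0,"roll":0},{"fingers":0.8,"dx":-0.006,"dy":0,"dz":0,"roll":0},{"fingers":-0.2,"dx":-0.006,"dy":0,"dz":0,"roll":0},{"fingers":-0.2,"dx":-0.006,"dy":0,"dz":0,"roll":0},{"fingers":-0.2,"dx":-0.006,"dy":0,"dz":0,"roll":0}]'

```text
time: 6.78
tool_pos: [0.5033, -0.2029, 0.1589]
tcp_rot: [2.079, 2.351, 0.0]
wrist_force: [-0.3, 0.1, -0.3]
width: 0.599
grip_force: 0.0
```

Call:
step_arm --commands '[{"fingers":-0.2,"dx":0,"dy":0,"dz":-0.02,"roll":0},{"fingers":-0.2,"dx":0,"dy":0,"dz":-0.05,"roll":0},{"fingers":-0.2,"dx":0,"dy":0,"dz":-0.09,"roll":0},{"fingers":-0.2,"dx":0,"dy":0,"dz":-0.12,"roll":0},{"fingers":-0.2,"dx":0,"dy":0,"dz":-0.12,"roll":0}]'

```text
time: 7.4
tool_pos: [0.5043, -0.2031, 0.2814]
tcp_rot: [2.076, 2.348, 0.003]
wrist_force: [0.9, 1.0, -1.4]
width: 0.598
grip_force: 0.0
```

```bash
python3 m.py pics/turn2.png
```

```text
scene 37 5.460728211797913 0.07480862750109436
top 32 3.1119073693211057 0.08250032304832952
```

View pics/turn2.png

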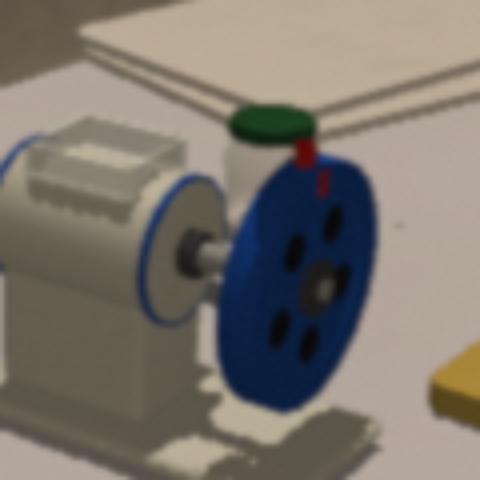

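The stub now stands at the top. Its face mark (323,183) lies directly above the hub (322,288), and the measured angle is about 3–5° with the gripper clear.

```bash
python3 -c "from workcell import finish_job; print(finish_job())"
```

```text
the job is handed in; nothing more can be done
None
```

I turned the blue handwheel until its red stub stood at the top, measured at about 3–5° from straight up (limit 12°), then let go and handed the job in at about 7.5 s; the yellow slicer was not touched, and no verdict came back.

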